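# Make up two flower-making kits

### The arm

A 6-joint arm with a two-finger parallel gripper is mounted at the origin on a cart in front of the work surface, level with it; the furniture and walls round the work are solid. World frame = base frame: x ahead of the robot, y to its left, z up, the work surface at z = 0. Lengths are in m, angles in rad, forces in N, time in s.
With the tool pointing down it reaches from about 0.225 to 0.875 m from the base axis. Payload 3.4 kg.
Tool frame: the origin (TCP) lies midway between the tips of the shut fingers; the grasp point (between the pads) lies 19 mm behind it; z points along the fingers, y is the line along which they close (so a half turn about z gives the same grasp; the last joint's range is limited). The gripper opens to 85 mm and grips with 20 to 120 N. Pads are 22 mm wide; open, the fingers measure 114 mm over their backs; the gripper's body (76 mm by 85 mm) begins 54 mm behind the grasp point. The pads swing forward as they close: fully open they stand 13 mm farther back than shut.
Start: joints at [-1.335, 0.276, 1.505, -0, 1.361, -0.121], TCP at [0.201, -0.539, 0.231] pointing down, gripper open.
Joint ranges: [-2.89, 2.89], [-0.75, 2.08], [0.22, 2.7], [-1.18, 4.32], [0.11, 2.71], [-2.7, 2.7]. Speed limits (rad/s): [2.57, 2.57, 3.14, 3.14, 3.14, 3.14].

### API

Orientations are given as a unit quaternion [w, x, y, z].
In Python, from rig import * gives the robot as it stands.
- The arm moves only by the tool apply_moves, never from a script. Its argument "steps" is one flat list of numbers, 4 for each row, row after row: the shift along the world's x, y, z in cm, then the turn about the world's z in degrees. A call has 1 to 8 rows; each row is the pose to reach, as a shift and turn from the pose commanded when the call began; what a row does not reach only later rows make up. A row lasts 1/12 s, in which the tool goes at most 41.7 mm and 7.16 degrees, less where a joint would pass 70% of its speed; a pose out of reach is approached as far as the arm can. A call with a gripper value outside its range is refused whole. "jaw" is the closure in counts, from 0 (fully open) to 255 (shut), set as the call begins (left out, the last holds). The fingers move at their own pace and stop on an object; "newtons" is the grip in N (left out, the last holds). Time passes only in rows, so rows that repeat a pose let the fingers close. It gives the time, the measured TCP pose, the force, the opening and the grip force at its end, in the units of the state.
- get_state(): the state, without advancing time (a new reading comes with each control period).
- get_image(name): name is "side" or "top" or "wrist"; returns the picture (420x560x3 uint8, red, green, blue); there is no depth.
- calibration(name): a dict with "fx", "fy", "cx", "cy" (pixels), "xyz" and "rotation" of the camera in the world. Camera axes: x right, y up, looking along -z (the intrinsics and any distortion apply to the point x, -y, -z); pixel columns grow to the right and rows downward; lengths in m; the calibration is good to about 2 mm. A picture is of the moment at which its call begins: read the wrist's pose just before it. calibration takes no time and is no camera call; for the wrist camera it gives the pose at the moment of the call.
- sign_off(): hands the job in; it is judged then, once.
The state is a dict: "clock": time; "qpos": joint angles; "qd": joint speeds; "effort": joint torques, N m; "position": TCP position; "ee_rot": TCP orientation; "contact_force": force on the tool from outside, world axes, zero at the start; "moment": the same for the moment, N m; "width": finger opening in m; "gripper_force": force on a finger pad.
Only numpy, scipy, OpenCV 4.12 (cv2) and the standard library are available. Lean on these libraries where they do the work, as an engineer would, in place of code of your own. Each camera call takes 0.05 s, during which the arm holds its last target. There are 200 camera calls.

### The job

Make up two kits from the stock standing between the two trays. In the yellow tray stand the red thread reel on the round red pad, the small bottle of pink dye on the black square pad and the brass weight on the round white pad; in the blue tray stand the cream thread reel on the round white pad and lay the flat pin box on the long black pad, lengthwise along it. Set each one down in the middle of its pad, upright or flat, and leave the bare wooden bobbin standing where it is.

Things in the scene. Friction and masses are not known exactly. Their poses are not given: they have to be found in the camera images.
- red_reel_mid (a point): Wooden thread reel wound with dark red thread, standing upright: two flanges 32 mm across, 44 mm high. The point is its centre, half-way up (22 mm above its foot); z is its axis, up. Grip it across any diameter, best with the fingertips 14 mm or more above its foot so that the upper flange lies between the pads. A round red paper label, 25 mm across, on its top shows the colour from above.
- cream_reel_mid (a point): Wooden thread reel wound with cream-white thread, otherwise the same as the red one: 32 mm across, 44 mm high, upright; the point is its centre, 22 mm above its foot; z up. A round white paper label, 25 mm across, on its top shows the colour from above.
- dye_mid (a point): Small clear glass bottle holding pink-red dye, with a dark cap, standing upright: round body 42 mm across up to its shoulder, 67 mm high with the cap (23 mm across, from 50 mm up; it is fixed and does not turn). The point is its centre, 33.5 mm above its foot; z up. Grip it across the body with the grasp about 30 mm above its foot.
- weight_mid (a point): Small brass balance weight with a knob, standing upright, 36 mm across, 58 mm high, about 0.35 kg; fingers stop at 36 mm anywhere up its height. The point is its centre, 29 mm above its foot; z is its axis, up.
- pin_box_mid (a point): Small flat printed cardboard box (a closed sliding box of pins), lying flat: 58 mm along its x, 98 mm along its y, 31 mm high. The point is its centre, 15.5 mm above its underside; z up. Grip it across the 58 mm.
- big_bobbin_mid (a point): Bystander: plain, bare turned-wood bobbin without thread, 72 mm across, 58 mm high, standing upright among the stock; the point is its centre, 29 mm above its foot. It belongs to no kit and stays where it is.
- yellow_tray: Fixed low kit tray standing on the table; its floor is 3 mm thick, and a rim 6 mm wide rises to 12 mm above the table all round. The inner floor measures 130 mm along the tray's x and 222 mm along its y. Origin: centre of the underside, on the table; z up. Flat coloured pads are let into the floor, all on the tray's y axis (x = 0): the round red pad (48 mm across) centred at y = +74 mm, the black square pad (48 mm) at y = 0, the round white pad (48 mm across) at y = -74 mm.
- blue_tray: Fixed low kit tray standing on the table; its floor is 3 mm thick, and a rim 6 mm wide rises to 12 mm above the table all round. The inner floor measures 130 mm along the tray's x and 206 mm along its y. Origin: centre of the underside, on the table; z up. Flat coloured pads are let into the floor, all on the tray's y axis (x = 0): the round white pad (48 mm across) centred at y = -62 mm, and the long black pad (64 mm along x by 104 mm along y) centred at y = +42 mm.
There are look-alikes about, which are no part of the job. Of the things that look like the part that bears cream_reel_mid, take the one that is farthest to the robot's left at the start.

How it is judged:
At the end, for the whole second after the job is handed in: Each of the five stands (box: lies, within 0.2 rad of its pad's length) on its own pad, its centre within 14 mm of the pad's centre along tray x and y and within 5 mm of resting height, tilt under 0.15 rad, released, at rest; bobbin moved under 30 mm (x of red_reel_mid in the frame of yellow_tray between -0.014 and 0.014 m and y of red_reel_mid in the frame of yellow_tray between 0.06 and 0.088 m and z of red_reel_mid in the frame of yellow_tray between 0.02 and 0.03 m and angle between each of red_reel_mid, dye_mid, weight_mid, cream_reel_mid, pin_box_mid's own z axis and vertical below 0.15 rad and linear speed of each of red_reel, dye, weight, cream_reel, pin_box below 0.02 m/s and x of dye_mid in the frame of yellow_tray between -0.014 and 0.014 m and y of dye_mid in the frame of yellow_tray between -0.014 and 0.014 m and z of dye_mid in the frame of yellow_tray between 0.0315 and 0.0415 m and x of weight_mid in the frame of yellow_tray between -0.014 and 0.014 m and y of weight_mid in the frame of yellow_tray between -0.088 and -0.06 m and z of weight_mid in the frame of yellow_tray between 0.027 and 0.037 m and x of cream_reel_mid in the frame of blue_tray between -0.014 and 0.014 m and y of cream_reel_mid in the frame of blue_tray between -0.076 and -0.048 m and z of cream_reel_mid in the frame of blue_tray between 0.02 and 0.03 m and x of pin_box_mid in the frame of blue_tray between -0.014 and 0.014 m and y of pin_box_mid in the frame of blue_tray between 0.028 and 0.056 m and z of pin_box_mid in the frame of blue_tray between 0.0135 and 0.0235 m and angle between the y axis of pin_box_mid and the y axis of blue_tray, either way round below 0.2 rad and distance of big_bobbin_mid from where it was at the start of the episode below 0.03 m); the robot touches nothing.
It fails at once if the bare bobbin is pushed away or knocked over (distance of big_bobbin_mid from where it was at the start of the episode above 0.03 m or angle between big_bobbin_mid's own z axis and vertical above 0.5 rad).
It also fails if it takes over 126 s, if anything falls off the work surface, if the arm or the gripper's body presses on something with over 40 N, if the wrist force passes 120 N, or if a joint passes its speed limit or range.

## Working session

There is one attempt and no reset: what is moved stays moved. The work goes in short steps, Python scripts to look and compute and a tool call to move; the robot and the scene stay as the last step left them, time stands still between calls to the robot, and variables do not carry over. Pictures are saved under pics/ and viewed, at most 14 in all, crops included, and the job is handed in when it is done.

Besides the shell and the picture viewer there is one more tool, called as name(argument=value, ...), one argument or row to a line, values as JSON. apply_moves: Moves the arm, as the interface text tells. Its arguments: {"type":"object","properties":{"steps":{"type":"array","items":{"type":"number"}},"jaw":{"type":"number"},"newtons":{"type":"number"}},"required":["steps"]}

```bash
mkdir -p pics; ls; python3 - <<'E'
from rig import *
import cv2
for n in("top","side"):
    im=get_image(n); cv2.imwrite(f"pics/{n}0.png",im[:,:,::-1]); c=calibration(n); print(n,c)
print(get_state())
E
```

```text
pics
top {'fx': 435.85580520318973, 'fy': 435.85580520318973, 'cx': 276.239463424957, 'cy': 200.0098849181897, 'xyz': array([ 0.4248695 , -0.00674353,  1.1139256 ]), 'rotation': array([-0.69892463, -0.05305621,  0.04366288,  0.71188689])}
side {'fx': 462.01996548968685, 'fy': 462.01996548968685, 'cx': 279.97523693456407, 'cy': 214.019542302178, 'xyz': array([0.59556301, 0.9090633 , 0.56981323]), 'rotation': array([0.0095469 , 0.01802478, 0.5091278 , 0.86044921])}
{'clock': 0.1, 'qpos': array([-1.33496154e+00,  2.76564078e-01,  1.50600333e+00,  2.10138510e-06,
        1.36070982e+00, -1.20988727e-01]), 'qd': array([-9.13788015e-04, -1.80412606e-03, -3.09662128e-03, -2.32520589e-04,
       -8.27384273e-05, -5.89420284e-04]), 'effort': array([ 8.47939464e-04, -4.17701411e+01, -2.46403688e+01, -4.00674562e-04,
        5.77265120e-03,  6.49876824e-06]), 'position': array([ 0.20073859, -0.53832129,  0.23050906]), 'ee_rot': array([-8.40955893e-04,  9.84126484e-01,  1.77466485e-01, -4.73142802e-05]), 'contact_force': array([0.14791211, 1.05136493, 0.42202576]), 'moment': array([ 0.00810063,  0.01963051, -0.00198401]), 'gripper_force': 0.0, 'width': 0.08557821407630983}
```

View pics/top0.png

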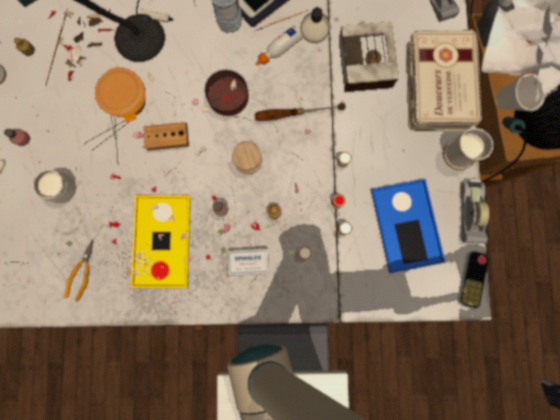

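View pics/side0.png

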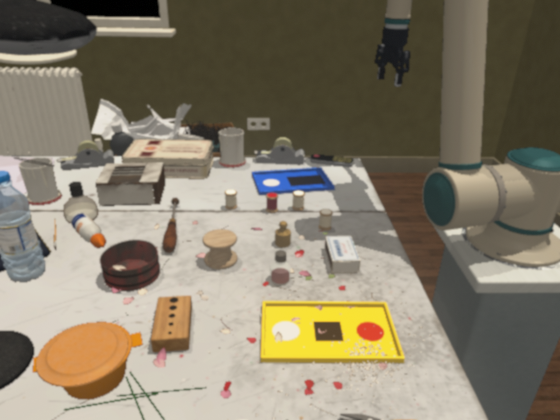

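Candidates for the cream reel in the top view are (344,158), (344,228) and the one in shadow at (305,253). The red reel at (339,200) is unique. The dye is (220,206), with a similar bottle at (18,136). The weight is (274,211), with a similar thing at (24,46). The cream choice needs a close crop.

```bash
cat > h.py <<'E'
from rig import *
import cv2, numpy as np
from scipy.spatial.transform import Rotation as R
def rot(q): return R.from_quat([q[1],q[2],q[3],q[0]])
def ray(c,u,v):
    d=np.array([(u-c['cx'])/c['fx'],-(v-c['cy'])/c['fy'],-1.]); return rot(c['rotation']).apply(d)
def onz(c,u,v,z):
    d=ray(c,u,v); p=np.array(c['xyz']); return p+d*(z-p[2])/d[2]
def proj(c,P):
    d=rot(c['rotation']).inv().apply(np.array(P)-c['xyz']); return c['cx']+c['fx']*d[0]/-d[2], c['cy']+c['fy']*d[1]/d[2]
E
python3 - <<'E'
from h import *
t=cv2.imread('pics/top0.png'); s=cv2.imread('pics/side0.png')
a=cv2.resize(t[140:290,190:450],(800,462),interpolation=cv2.INTER_CUBIC)
b=cv2.resize(s[170:300,200:370],(785,600),interpolation=cv2.INTER_CUBIC)
cv2.imwrite('pics/tc.png',a);cv2.imwrite('pics/sc.png',b)
# trays
c=calibration('top'); hsv=cv2.cvtColor(t,cv2.COLOR_BGR2HSV)
for n,lo,hi in(("Y",(22,150,120),(34,255,255)),("B",(105,150,60),(125,255,255))):
    m=cv2.inRange(hsv,lo,hi); cs,_=cv2.findContours(m,0,2); k=max(cs,key=cv2.contourArea)
    r=cv2.minAreaRect(k); P=np.array([onz(c,*p,0.012)[:2] for p in cv2.boxPoints(r)])
    e=np.diff(np.vstack([P,P[:1]]),axis=0); print(n,r,'centre',P.mean(0),'sides',np.linalg.norm(e,axis=1),'ang',np.degrees(np.arctan2(e[:,1],e[:,0])))
for n,u,v,z in[("red",339,200,.044),("c1",344,158,.044),("c2",344,228,.044),("c3",305,253,.044),("dye",220,206,.067),("wt",274,211,.058),("box",248,262,.031),("bob",247,157,.058),("padR",160,270,.003),("padW",162,212,.003),("bW",401,202,.003)]: print(n,onz(c,u,v,z)[:2].round(3))
E
```

```text
Y ((160.14500427246094, 241.00466918945312), (56.3900146484375, 93.69318389892578), 1.847610354423523) centre [0.47956293 0.30211483] sides [0.23647072 0.14550474 0.23573997 0.14129567] ang [ -0.26060911 -92.98037205 178.72377238  87.25021583]
B ((407.5129089355469, 225.058837890625), (85.22357177734375, 55.223365783691406), 77.63751220703125) centre [ 0.50805911 -0.32307363] sides [0.14172547 0.21383315 0.13799328 0.21328351] ang [ -78.65083962 -171.45743593  101.18324576    9.5389129 ]
red [ 0.569 -0.149]
c1 [ 0.675 -0.165]
c2 [ 0.5   -0.159]
c3 [ 0.441 -0.062]
dye [0.557 0.143]
wt [0.544 0.012]
box [0.421 0.079]
bob [0.68  0.077]
padR [0.405 0.304]
padW [0.553 0.301]
bW [ 0.567 -0.313]
```

View pics/tc.png

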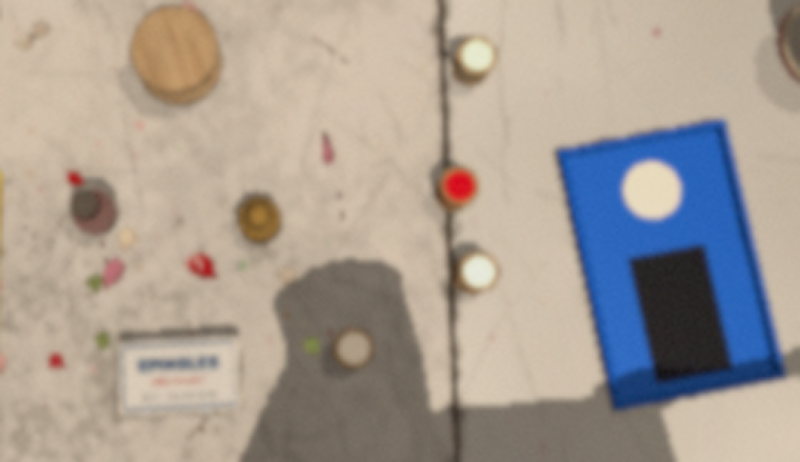

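View pics/sc.png

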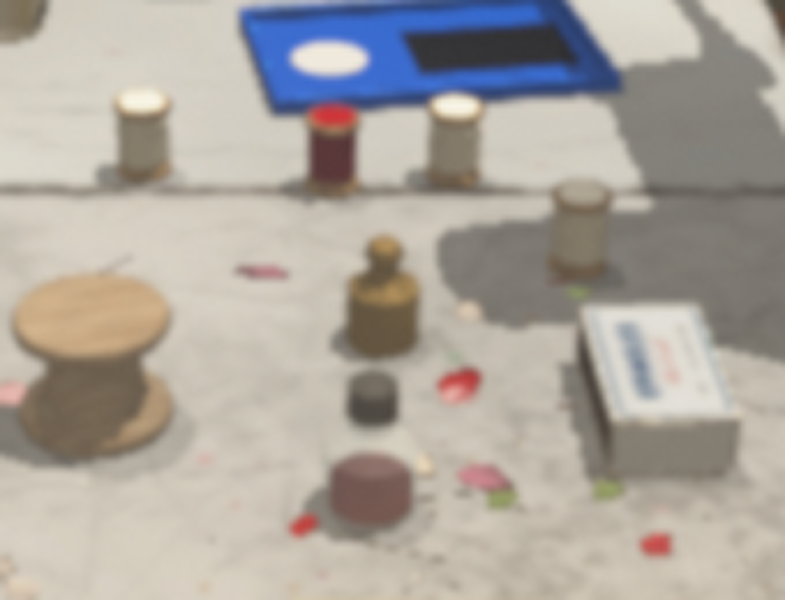

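The shaded one at (305,253) is a white-topped reel like the two others and lies farthest left, so that is the cream reel. The dye is at (219,207), the weight at (274,210) and the box at (248,261). Next I cross-check across the two views and get the box angle.

```bash
python3 - <<'E'
from h import *
t=cv2.imread('pics/top0.png'); ct,cs=calibration('top'),calibration('side')
for n,a,b,h in[("red",(339.2,200.8),(272.1,195.1),44),("c3",(304.7,253.1),(326.1,211.2),44),("dye",(218.6,207.3),(280.6,251.9),67),("wt",(274.2,210.5),(283.2,222.4),58),("bob",(247,157),(220,239),58)]:
    d1,d2=ray(ct,*a),ray(cs,*b); A=np.c_[d1,-d2]; s=np.linalg.lstsq(A,cs['xyz']-ct['xyz'],rcond=None)[0]
    p,q=ct['xyz']+s[0]*d1,cs['xyz']+s[1]*d2; print(n,((p+q)/2).round(3),'gap',np.linalg.norm(p-q).round(4),'topray',onz(ct,*a,h/1000)[:2].round(4))
hsv=cv2.cvtColor(t,cv2.COLOR_BGR2HSV)
g=cv2.inRange(t[240:285,220:278],(165,165,165),(255,255,255)); 
m=cv2.inRange(hsv,(0,0,0),(180,255,60)); 
for n,(x0,y0,x1,y1) in(("blkB",(392,215,432,265)),("blkY",(148,228,174,254))):
    k=max(cv2.findContours(m[y0:y1,x0:x1],0,2)[0],key=cv2.contourArea); r=cv2.minAreaRect(k); print(n,r,onz(ct,r[0][0]+x0,r[0][1]+y0,.003))
for n,pts in(("box",[(118,338),(238,333),(240,408),(121,413)]),):
    P=np.array([onz(ct,x/3.077+190,y/3.077+140,.031)[:2] for x,y in pts]); print(P.mean(0),P.round(3).tolist())
s=get_state(); print(s['position'])
E
```

```text
red [ 0.568 -0.149  0.044] gap 0.0002 topray [ 0.5674 -0.1494]
c3 [ 0.44  -0.061  0.045] gap 0.0006 topray [ 0.4406 -0.0608]
dye [0.556 0.146 0.065] gap 0.0027 topray [0.5541 0.146 ]
wt [0.546 0.011 0.055] gap 0.0011 topray [0.5447 0.0115]
bob [0.682 0.077 0.053] gap 0.0012 topray [0.6796 0.0767]
blkB ((18.86349105834961, 26.836929321289062), (39.32231903076172, 23.132471084594727), 78.36637115478516) [ 0.4647113  -0.33177495  0.003     ]
blkY ((12.5, 12.5), (15.0, 15.0), 90.0) [0.47953447 0.30368804 0.003     ]
[0.42346414 0.07796079] [[0.452, 0.127], [0.454, 0.03], [0.395, 0.03], [0.393, 0.125]]
[ 0.20073859 -0.53832129  0.23050906]
```

apply_moves(
  steps=[3, 6, -1, -1.5, 6, 12, -2, -3, 9, 18, -3, -4.5, 12, 24, -4, -6, 15, 30, -5, -7.5, 18, 35, -6, -9, 21, 38, -7, -10.5, 23, 40, -7.5, -12],
  jaw=0,
  newtons=30,
)

```text
clock: 0.77
position: [0.3567, -0.247, 0.1794]
ee_rot: [-0.0, 0.997, 0.073, -0.0]
contact_force: [0.4, -0.8, -0.6]
width: 0.0854
gripper_force: 0.0
```

apply_moves(
  steps=[2, 4, -1, 0, 4, 8, -2, 0, 6, 12, -3, 0, 8, 16, -4, 0, 8.4, 18.6, -5, 0, 8.4, 18.6, -6, 0, 8.4, 18.6, -6, 0, 8.4, 18.6, -6, 0],
)

```text
clock: 1.43
position: [0.4401, -0.0628, 0.1192]
ee_rot: [-0.0, 0.997, 0.074, -0.001]
contact_force: [0.2, 0.1, 0.2]
width: 0.0857
gripper_force: 0.0
```

```bash
python3 - <<'E'
from h import *
c=calibration('wrist'); im=get_image('wrist'); s=get_state(); print(s['position'],c['xyz'],s['width'])
cv2.imwrite('pics/w1.png',im[:,:,::-1])
print(proj(c,[.441,-.061,.044]))
E
```

```text
[ 0.44067683 -0.06366997  0.11984471] [ 0.51076379 -0.050457    0.26017675] 0.0853890340898154
(np.float64(283.1714977431924), np.float64(218.36073613174275))
```

View pics/w1.png

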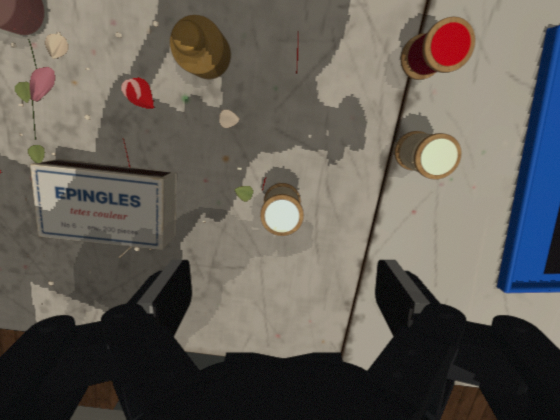

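The wrist view shows the cream reel's white label at (283,215), against a prediction of (283,218), so the position is confirmed. Now the descent.

apply_moves(
  steps=[0, 0.25, -3, 0, 0, 0.25, -6, 0, 0, 0.25, -9, 0, 0, 0.25, -10.3, 0, 0, 0.25, -10.3, 0, 0, 0.25, -10.3, 0],
)

```text
clock: 1.98
position: [0.4409, -0.0621, 0.017]
ee_rot: [0.0, 0.997, 0.072, -0.0]
contact_force: [0.4, 0.5, 1.3]
width: 0.0853
gripper_force: 0.0
```

apply_moves(
  steps=[0, 0, 0, 0, 0, 0, 0, 0, 0, 0, 0, 0, 0, 0, 0, 0, 0, 0, 0, 0, 0, 0, 0, 0, 0, 0, 0, 0, 0, 0, 0, 0],
  jaw=255,
  newtons=40,
)

```text
clock: 2.65
position: [0.4413, -0.0609, 0.0177]
ee_rot: [0.0, 0.997, 0.074, 0.001]
contact_force: [0.3, -0.0, 5.9]
width: 0.0309
gripper_force: 39.3
```

apply_moves(
  steps=[0, 0, 2.5, 0, 0, 0, 6, 0, 1, -2, 9, 0, 3, -5.5, 10, 0, 5, -9, 10, 0, 7, -12.5, 10, 0, 9, -16, 10, 0, 11, -19.5, 10, 0],
)

```text
clock: 3.32
position: [0.5515, -0.2572, 0.1173]
ee_rot: [0.0, 0.997, 0.074, 0.0]
contact_force: [1.2, 1.1, -1.4]
width: 0.031
gripper_force: 39.8
```

apply_moves(
  steps=[1, -3, 0, 0, 1.8, -5.6, 0, 0, 1.8, -5.6, -2, 0, 1.8, -5.6, -5, 0, 1.8, -5.6, -7.5, 0, 1.8, -5.6, -7.5, 0],
)

```text
clock: 3.82
position: [0.5652, -0.3094, 0.0366]
ee_rot: [-0.003, 0.997, 0.073, -0.004]
contact_force: [-0.4, 0.1, -0.7]
width: 0.0303
gripper_force: 39.8
```

apply_moves(
  steps=[0, 0, 0, 0, 0, 0, 0, 0, 0, 0, 0, 0],
)

```text
clock: 4.07
position: [0.5701, -0.3124, 0.044]
ee_rot: [0.001, 0.997, 0.074, 0.002]
contact_force: [-0.8, -0.2, -0.4]
width: 0.0308
gripper_force: 39.8
```

apply_moves(
  steps=[-0.1, 0, -1, 0, -0.1, 0, -1.7, 0, -0.1, 0, -2.1, 0, -0.1, 0, -2.2, 0, -0.1, 0, -2.2, 0, -0.1, 0, -2.2, 0],
)

```text
clock: 4.57
position: [0.5674, -0.3114, 0.0208]
ee_rot: [-0.0, 0.997, 0.074, -0.0]
contact_force: [-2.9, 1.8, 7.6]
width: 0.0312
gripper_force: 40.6
```

apply_moves(
  steps=[0, 0, 0, 0, 0, 0, 0, 0, 0, 0, 0, 0, 0, 0, 0, 0, 0, 0, 0, 0, 0, 0, 0, 0, 0, 0, 0, 0],
  jaw=0,
)

```text
clock: 5.15
position: [0.5677, -0.3117, 0.0196]
ee_rot: [-0.0, 0.997, 0.074, -0.0]
contact_force: [-0.2, 0.3, 0.8]
width: 0.0857
gripper_force: 0.0
```

apply_moves(
  steps=[0, 0, 3.5, 0, 0, 0, 7, 0, 0, 2, 10, 7, -1, 6, 10, 14, -2.5, 10, 10, 21, -4, 14, 10, 28, -5.5, 18, 10, 35, -7, 21, 10, 42],
)

```text
clock: 5.82
position: [0.4967, -0.0994, 0.1199]
ee_rot: [-0.0, 0.903, 0.429, 0.0]
contact_force: [0.0, 0.8, -0.2]
width: 0.0855
gripper_force: 0.0
```

apply_moves(
  steps=[-2, 3.5, 0, 7, -3.5, 7, 0, 14, -5, 11, 0, 21, -6.5, 15, 0, 28, -7.3, 18, 0, 35, -7.3, 18, 0, 40, -7.3, 18, 0, 40, -7.3, 18, 0, 40],
)

```text
clock: 6.48
position: [0.425, 0.0785, 0.12]
ee_rot: [0.001, 0.705, 0.709, 0.0]
contact_force: [0.5, 0.2, -0.3]
width: 0.0853
gripper_force: 0.0
```

```bash
python3 - <<'E'
from h import *
s=get_state(); c=calibration('wrist'); im=get_image('wrist'); q=s['ee_rot']; print(s['position'],np.degrees(2*np.arctan2(q[2],q[1]))-90,c['xyz'])
cv2.imwrite('pics/w2.png',im[:,:,::-1])
for p in([.4235,.078,.031],[.452,.127,.031],[.393,.03,.031]): print(proj(c,p))
m=cv2.inRange(im,(165,165,165),(255,255,255))
E
```

```text
[0.4249784  0.07848295 0.1199924 ] 0.379351794110093 [0.42484005 0.15096735 0.26104015]
(np.float64(280.2825750890248), np.float64(216.05322199406245))
(np.float64(319.53746092085555), np.float64(152.3295857493805))
(np.float64(242.72326788827894), np.float64(271.87656428581687))
```

View pics/w2.png

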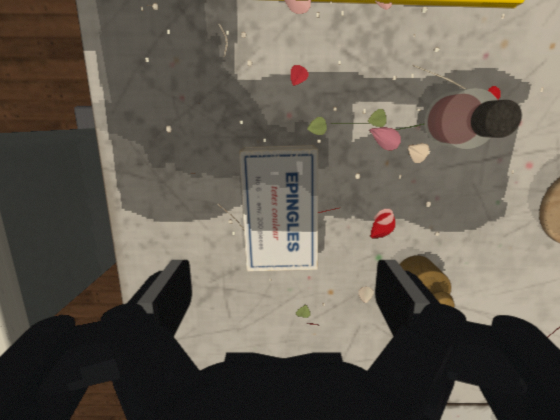

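The box top spans (242,154) to (317,268), centre (280,211), within 4 mm of the prediction and square to the fingers. Now to grip it.

apply_moves(
  steps=[-0.1, 0.15, -3, 0.5, -0.1, 0.15, -6, 0.5, -0.1, 0.15, -9, 0.5, -0.1, 0.15, -11, 0.5, -0.1, 0.15, -11.6, 0.5, -0.1, 0.15, -11.6, 0.5, -0.1, 0.15, -11.6, 0.5],
)

```text
clock: 7.12
position: [0.4247, 0.0792, 0.0041]
ee_rot: [0.0, 0.702, 0.712, 0.0]
contact_force: [1.0, 0.4, 0.7]
width: 0.0855
gripper_force: 0.0
```

apply_moves(
  steps=[0, 0, 0, 0, 0, 0, 0, 0, 0, 0, 0, 0, 0, 0, 0, 0, 0, 0, 0, 0, 0, 0, 0, 0, 0, 0, 0, 0],
  jaw=255,
  newtons=30,
)

```text
clock: 7.7
position: [0.4249, 0.0797, 0.0051]
ee_rot: [0.001, 0.701, 0.713, 0.001]
contact_force: [0.6, -1.4, 6.0]
width: 0.0582
gripper_force: 32.6
```

apply_moves(
  steps=[0, 0, 2.5, 0, 0, 0, 6, 0, 0, -2, 10, -7, 0, -6, 11, -14, 0, -10, 11, -21, 0, -14, 11, -28, 0, -18, 11, -35, 0, -21, 11, -42],
)

```text
clock: 8.37
position: [0.4239, -0.133, 0.1148]
ee_rot: [0.001, 0.912, 0.411, 0.001]
contact_force: [0.0, 0.5, -0.4]
width: 0.058
gripper_force: 33.1
```

apply_moves(
  steps=[1, -3.5, 0, -7, 2, -7, 0, -14, 3, -11, 0, -21, 4.1, -15, 0, -28, 4.1, -18, 0, -35, 4.1, -20.1, 0, -39, 4.1, -20.1, 0, -39, 4.1, -20.1, 0, -39],
)

```text
clock: 9.03
position: [0.4645, -0.332, 0.1138]
ee_rot: [-0.0, 0.996, 0.086, 0.0]
contact_force: [-0.8, 0.2, -1.4]
width: 0.0582
gripper_force: 33.0
```

```bash
python3 - <<'E'
from h import *
s=get_state(); c=calibration('wrist'); im=get_image('wrist'); q=s['ee_rot']; print(s['position'],np.degrees(2*np.arctan2(q[2],q[1]))-90,s['width'])
cv2.imwrite('pics/w3.png',im[:,:,::-1])
E
```

```text
[ 0.46453918 -0.33199438  0.11380138] -80.12910430472903 0.05824340451837964
```

View pics/w3.png

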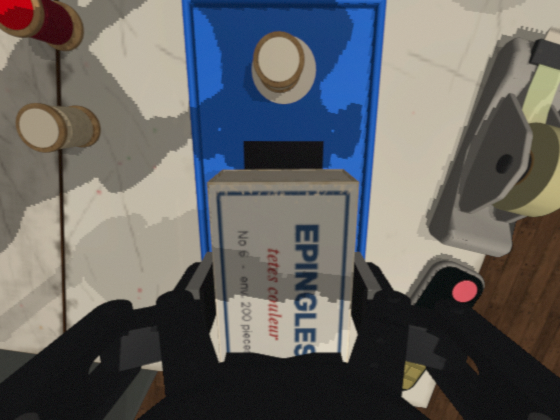

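The cream reel stands on its white pad at (280,80). The held box is parallel to the tray and centred over the black pad (columns about 283). Lowering.

apply_moves(
  steps=[0.1, 0.1, -3, 0, 0.1, 0.1, -6, 0, 0.1, 0.1, -8.5, 0, 0.1, 0.1, -9.7, 0, 0.1, 0.1, -10.2, 0, 0.1, 0.1, -10.5, 0, 0.1, 0.1, -10.5, 0, 0.1, 0.1, -10.5, 0],
)

```text
clock: 9.75
position: [0.4665, -0.3302, 0.0099]
ee_rot: [0.001, 0.996, 0.087, 0.001]
contact_force: [-0.4, -0.2, 0.4]
width: 0.058
gripper_force: 33.0
```

apply_moves(
  steps=[0, 0, 0, 0, 0, 0, 0, 0, 0, 0, 0, 0, 0, 0, 0, 0, 0, 0, 0, 0, 0, 0, 0, 0],
  jaw=0,
)

```text
clock: 10.25
position: [0.4657, -0.3303, 0.0089]
ee_rot: [0.0, 0.996, 0.087, 0.0]
contact_force: [0.3, -0.1, -0.2]
width: 0.0855
gripper_force: 0.0
```

apply_moves(
  steps=[0, 0, 3.5, 0, 0, 0, 7, 0, 1, 2, 10, 0, 3, 5, 11, 0, 5, 9, 11, 0, 7, 12.5, 11, 0, 9, 16, 11, 0, 10.2, 18.1, 11, 0],
)

```text
clock: 10.92
position: [0.5692, -0.1456, 0.119]
ee_rot: [-0.001, 0.996, 0.087, 0.001]
contact_force: [0.6, -0.4, -0.1]
width: 0.0855
gripper_force: 0.0
```

apply_moves(
  steps=[0, 0, 0, 0, 0, 0, 0, 0, 0, 0, 0, 0],
)

```text
clock: 11.17
position: [0.5673, -0.1496, 0.1185]
ee_rot: [0.0, 0.996, 0.087, -0.0]
contact_force: [0.6, -0.7, 0.2]
width: 0.0855
gripper_force: 0.0
```

```bash
cat >> h.py <<'E'
def redlook():
    s=get_state(); c=calibration('wrist'); im=get_image('wrist'); print(s['position'],s['clock'])
    return s,c,im
E
python3 - <<'E'
from h import *
s,c,im=redlook(); h=cv2.cvtColor(im,cv2.COLOR_RGB2HSV)
m=cv2.inRange(h,(0,200,150),(8,255,255))|cv2.inRange(h,(172,200,150),(180,255,255))
for k in cv2.findContours(m,0,2)[0]:
    if cv2.contourArea(k)>300:
        (u,v),r=cv2.minEnclosingCircle(k); print(u,v,r,onz(c,u,v,.044), proj(c,[.568,-.149,.044]))
E
```

```text
[ 0.56728309 -0.14957473  0.11854213] 11.1667
283.48675537109375 215.10264587402344 15.628942489624023 [ 0.57092947 -0.14759029  0.044     ] (np.float64(284.6978968071487), np.float64(219.20598839527085))
```

apply_moves(
  steps=[0.2, 0.1, -3, 0, 0.2, 0.1, -6, 0, 0.2, 0.1, -9, 0, 0.2, 0.1, -10.1, 0, 0.2, 0.1, -10.1, 0, 0.2, 0.1, -10.1, 0],
)

```text
clock: 11.72
position: [0.5696, -0.1492, 0.0179]
ee_rot: [-0.0, 0.996, 0.086, -0.0]
contact_force: [0.3, 0.1, 1.4]
width: 0.0853
gripper_force: 0.0
```

apply_moves(
  steps=[0, 0, 0, 0, 0, 0, 0, 0, 0, 0, 0, 0, 0, 0, 0, 0, 0, 0, 0, 0, 0, 0, 0, 0, 0, 0, 0, 0],
  jaw=255,
  newtons=40,
)

```text
clock: 12.3
position: [0.5704, -0.1484, 0.019]
ee_rot: [0.001, 0.996, 0.087, 0.001]
contact_force: [-0.3, -0.7, 6.0]
width: 0.0308
gripper_force: 39.5
```

apply_moves(
  steps=[0, 0, 2.5, 0, 0, 0, 6, 0, 0, 2, 10, -2, -1, 6, 12, -4, -2, 10, 12, -6, -4, 13.5, 12, -8, -6, 17, 12, -10, -8, 20.5, 12, -10],
)

```text
clock: 12.97
position: [0.4893, 0.0574, 0.1381]
ee_rot: [-0.0, 1.0, -0.001, 0.0]
contact_force: [1.2, -0.3, 0.1]
width: 0.0306
gripper_force: 39.7
```

apply_moves(
  steps=[-1.5, 3.7, 0, 0, -3, 7.3, 0, 0, -4.5, 11, 0, 0, -6, 14.5, 0, 0, -7.5, 18, 0, 0, -8.5, 21.5, 0, 0, -8.5, 24.7, 0, 0, -8.5, 24.7, 0, 0],
)

```text
clock: 13.63
position: [0.4052, 0.3083, 0.1382]
ee_rot: [-0.002, 1.0, 0.002, 0.001]
contact_force: [1.2, 0.7, -0.7]
width: 0.0306
gripper_force: 39.8
```

apply_moves(
  steps=[0, 0, -3, 0, 0, 0, -6, 0, 0, 0, -8, 0, 0, 0, -9, 0, 0, 0, -9, 0, 0, 0, -9, 0],
)

```text
clock: 14.13
position: [0.4057, 0.3026, 0.0479]
ee_rot: [0.0, 1.0, -0.001, -0.0]
contact_force: [-0.0, 0.1, -0.2]
width: 0.031
gripper_force: 39.8
```

```bash
python3 - <<'E'
from h import *
s,c,im=redlook();cv2.imwrite('pics/w4.png',im[:,:,::-1]); print([proj(c,p) for p in ([.405,.3035,.003],[.405,.3035,.044],[.4795,.303,.003])])
E
```

```text
[0.40566349 0.30256241 0.04789299] 14.1333
[(np.float64(284.3984048212363), np.float64(235.48397545340413)), (np.float64(284.76459455879507), np.float64(264.4882213682206)), (np.float64(285.2041287384186), np.float64(113.28447261642401))]
```

View pics/w4.png

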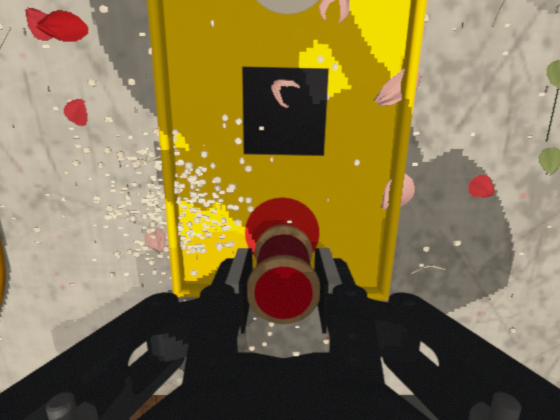

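The red pad is at (283,233) and the black pad centre at (285,112), both matching the prediction within 2 px. The reel hangs upright, so I lower and release it.

apply_moves(
  steps=[0, 0.1, -1, 0, 0, 0.1, -1.9, 0, 0, 0.1, -2.4, 0, 0, 0.1, -2.5, 0, 0, 0.1, -2.5, 0, 0, 0.1, -2.5, 0],
)

```text
clock: 14.68
position: [0.4054, 0.3038, 0.0227]
ee_rot: [0.0, 1.0, -0.0, 0.0]
contact_force: [-0.5, -0.6, 0.5]
width: 0.0311
gripper_force: 39.8
```

apply_moves(
  steps=[0, 0, 0, 0, 0, 0, 0, 0, 0, 0, 0, 0, 0, 0, 0, 0, 0, 0, 0, 0, 0, 0, 0, 0],
  jaw=0,
)

```text
clock: 15.18
position: [0.4054, 0.3038, 0.0228]
ee_rot: [0.0, 1.0, -0.0, 0.0]
contact_force: [0.1, 0.4, 0.3]
width: 0.0853
gripper_force: 0.0
```

apply_moves(
  steps=[0, 0, 3.5, 0, 0, 0, 7, 0, 0, 0, 11, 0, 4, -4, 12, 0, 7, -7, 12, 0, 10, -10, 12, 0, 13, -13, 12, 0, 15, -15.7, 12, 0],
)

```text
clock: 15.85
position: [0.5508, 0.1531, 0.1432]
ee_rot: [-0.0, 1.0, -0.0, 0.001]
contact_force: [0.7, 0.7, -0.2]
width: 0.0855
gripper_force: 0.0
```

apply_moves(
  steps=[0, 0, 0, 0, 0, 0, 0, 0, 0, 0, 0, 0],
)

```text
clock: 16.1
position: [0.5485, 0.1541, 0.1423]
ee_rot: [-0.0, 1.0, -0.001, -0.001]
contact_force: [-0.3, 1.0, -0.6]
width: 0.0855
gripper_force: 0.0
```

```bash
python3 - <<'E'
from h import *
s,c,im=redlook();cv2.imwrite('pics/w5.png',im[:,:,::-1]); print([proj(c,p) for p in ([.555,.146,.067],[.555,.146,.0])])
E
```

```text
[0.54853055 0.1541432  0.14231952] 16.1
[(np.float64(296.80188357229605), np.float64(210.9148151328157)), (np.float64(293.76528954817405), np.float64(190.24775491420027))]
```

View pics/w5.png

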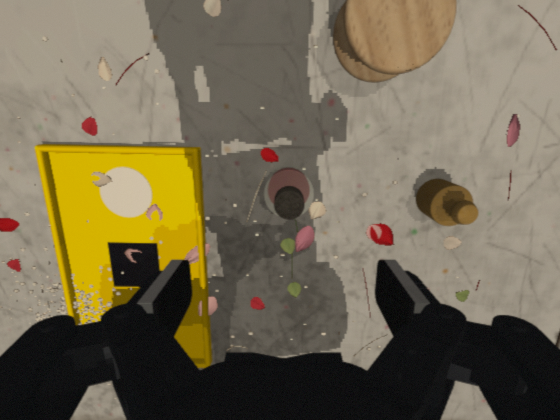

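The dye bottle's cap is at (289,202) and its body at (290,189), a few mm from the prediction. Best estimate is (.558,.149). The white pad and bobbin are undisturbed.

apply_moves(
  steps=[0.95, -0.5, -2, 0, 0.95, -0.5, -5, 0, 0.95, -0.5, -8, 0, 0.95, -0.5, -11, 0, 0.95, -0.5, -13, 0, 0.95, -0.5, -13.4, 0, 0.95, -0.5, -13.4, 0],
)

```text
clock: 16.73
position: [0.5566, 0.1503, 0.0076]
ee_rot: [0.0, 1.0, 0.0, -0.002]
contact_force: [-0.1, -0.1, -0.1]
width: 0.0857
gripper_force: 0.0
```

apply_moves(
  steps=[0, 0, 0, 0, 0, 0, 0, 0, 0, 0, 0, 0, 0, 0, 0, 0, 0, 0, 0, 0, 0, 0, 0, 0, 0, 0, 0, 0],
  jaw=255,
  newtons=40,
)

```text
clock: 17.32
position: [0.5598, 0.1495, 0.0106]
ee_rot: [-0.0, 1.0, -0.001, 0.001]
contact_force: [-0.8, 0.1, 5.7]
width: 0.0398
gripper_force: 40.0
```

apply_moves(
  steps=[0, 0, 2, 0, 0, 0, 5, 0, 0, 0, 8, 0, -2, 3.5, 9, 0, -4, 7, 9, 0, -6, 10.5, 9, 0, -8, 14, 9, 0, -8, 15.4, 9, 0],
)

```text
clock: 17.98
position: [0.4743, 0.3065, 0.0996]
ee_rot: [-0.001, 1.0, 0.001, -0.001]
contact_force: [-1.1, -0.6, -0.7]
width: 0.04
gripper_force: 40.9
```

apply_moves(
  steps=[0, 0, 0, 0, 0, 0, -2, 0, 0, 0, -5, 0, 0, 0, -6, 0, 0, 0, -6, 0, 0, 0, -6, 0],
)

```text
clock: 18.48
position: [0.4791, 0.3023, 0.0386]
ee_rot: [0.0, 1.0, -0.001, -0.0]
contact_force: [0.1, -0.7, -0.3]
width: 0.0402
gripper_force: 40.9
```

```bash
python3 - <<'E'
from h import *
s,c,im=redlook();cv2.imwrite('pics/w6.png',im[:,:,::-1]); print([proj(c,p) for p in ([.4795,.303,.067],[.4795,.303,.003],[.5535,.302,.003])])
E
```

```text
[0.47911286 0.30234543 0.03863567] 18.4833
[(np.float64(285.95840561660265), np.float64(297.65108931402483)), (np.float64(284.91372686833313), np.float64(239.35552476891797)), (np.float64(286.6566646863379), np.float64(111.94223381176148))]
```

View pics/w6.png

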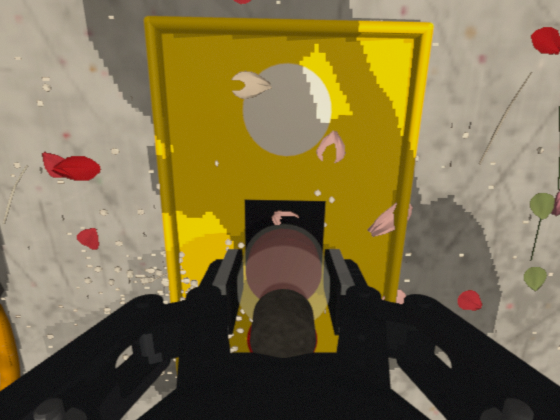

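The bottle is held upright over the black pad, with the cap at (284,322), and the white pad is at (287,110) against a predicted (287,112). Lowering.

apply_moves(
  steps=[0, 0, -1, 0, 0, 0, -1.8, 0, 0, 0, -2.3, 0, 0, 0, -2.45, 0, 0, 0, -2.45, 0, 0, 0, -2.45, 0],
)

```text
clock: 19.03
position: [0.4787, 0.3033, 0.0142]
ee_rot: [0.0, 1.0, -0.0, 0.0]
contact_force: [-1.2, 0.1, -1.2]
width: 0.0399
gripper_force: 40.9
```

apply_moves(
  steps=[0, 0, 0, 0, 0, 0, 0, 0, 0, 0, 0, 0, 0, 0, 0, 0, 0, 0, 0, 0, 0, 0, 0, 0],
  jaw=0,
)

```text
clock: 19.53
position: [0.4788, 0.3033, 0.0143]
ee_rot: [-0.0, 1.0, -0.0, 0.0]
contact_force: [-0.1, 0.5, 0.2]
width: 0.0853
gripper_force: 0.0
```

apply_moves(
  steps=[0, 0, 3.5, 0, 0, 0, 7, 0, 0, 0, 11, 0, 1, -4, 13, 0, 2, -8, 13, 0, 3, -12, 13, 0, 4, -16, 13, 0, 5, -20, 13, 0],
)

```text
clock: 20.2
position: [0.5283, 0.1036, 0.1447]
ee_rot: [0.0, 1.0, -0.0, 0.0]
contact_force: [0.7, -0.1, -0.6]
width: 0.0856
gripper_force: 0.0
```

apply_moves(
  steps=[0.7, -4, 0, 0, 1.5, -8, 0, 0, 1.6, -9.2, 0, 0, 1.6, -9.2, 0, 0, 1.6, -9.2, 0, 0],
)

```text
clock: 20.62
position: [0.5439, 0.013, 0.1441]
ee_rot: [-0.0, 1.0, -0.002, -0.0]
contact_force: [0.7, 0.4, 0.3]
width: 0.0857
gripper_force: 0.0
```

```bash
python3 - <<'E'
from h import *
s,c,im=redlook();cv2.imwrite('pics/w7.png',im[:,:,::-1]); print([proj(c,p) for p in ([.545,.0115,.058],[.545,.0115,.0])])
E
```

```text
[0.54391287 0.01302827 0.14408215] 20.6167
[(np.float64(287.4750916490336), np.float64(213.79725351178965)), (np.float64(286.68120282457807), np.float64(195.62160887045252))]
```

View pics/w7.png

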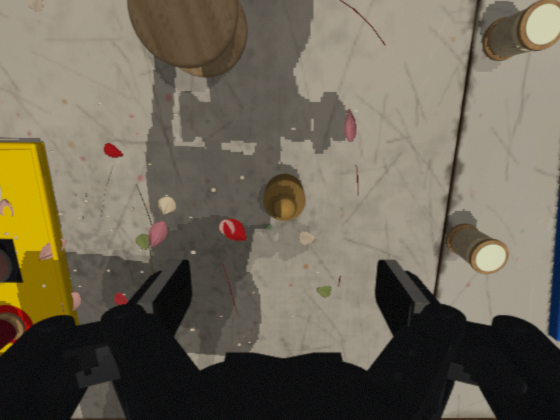

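The weight's knob is at (285,209), within 4 mm of the prediction. Gripping it harder because of its mass.

apply_moves(
  steps=[0.25, 0, -3, 0, 0.25, 0, -6, 0, 0.25, 0, -9, 0, 0.25, 0, -12, 0, 0.25, 0, -13.4, 0, 0.25, 0, -13.4, 0, 0.25, 0, -13.4, 0],
)

```text
clock: 21.25
position: [0.546, 0.0149, 0.0098]
ee_rot: [-0.0, 1.0, 0.001, -0.001]
contact_force: [0.6, 0.2, 0.3]
width: 0.0853
gripper_force: 0.0
```

apply_moves(
  steps=[0, 0, 0, 0, 0, 0, 0, 0, 0, 0, 0, 0, 0, 0, 0, 0, 0, 0, 0, 0, 0, 0, 0, 0, 0, 0, 0, 0],
  jaw=255,
  newtons=70,
)

```text
clock: 21.83
position: [0.5476, 0.0128, 0.0117]
ee_rot: [0.0, 1.0, -0.0, 0.001]
contact_force: [0.0, -0.1, 4.6]
width: 0.0348
gripper_force: 69.2
```

apply_moves(
  steps=[0, 0, 2, 0, 0, 0, 5, 0, 0, 0, 9, 0, 0, 3, 11, 0, 0, 6, 11, 0, 0, 9.5, 11, 0, 0, 13, 11, 0, 0.5, 16.5, 11, 0],
)

```text
clock: 22.5
position: [0.5496, 0.1792, 0.1201]
ee_rot: [0.0, 1.0, -0.001, -0.001]
contact_force: [0.0, -0.9, -4.4]
width: 0.0348
gripper_force: 70.9
```

apply_moves(
  steps=[0.1, 3.5, 0, 0, 0.2, 7, 0, 0, 0.2, 10, 0, 0, 0.2, 12.4, 0, 0, 0.2, 12.4, 0, 0, 0.2, 12.4, -3, 0, 0.2, 12.4, -6, 0, 0.2, 12.4, -7, 0],
)

```text
clock: 23.17
position: [0.5501, 0.3006, 0.0459]
ee_rot: [0.002, 1.0, -0.0, -0.004]
contact_force: [-0.9, 0.2, -4.7]
width: 0.0341
gripper_force: 71.1
```

apply_moves(
  steps=[0, 0, 0, 0, 0, 0, 0, 0, 0, 0, 0, 0],
)

```text
clock: 23.42
position: [0.555, 0.3024, 0.0517]
ee_rot: [-0.0, 1.0, -0.001, 0.001]
contact_force: [1.3, 0.4, -3.6]
width: 0.0349
gripper_force: 71.1
```

Target z is 0.015 (grip at 0.0117 + 3 mm), so 3.6 cm down.

apply_moves(
  steps=[-0.1, 0, -1.2, 0, -0.1, 0, -2.4, 0, -0.1, 0, -3.2, 0, -0.1, 0, -3.55, 0, -0.1, 0, -3.6, 0, -0.1, 0, -3.6, 0, -0.1, 0, -3.6, 0],
)

```text
clock: 24.0
position: [0.5533, 0.3024, 0.015]
ee_rot: [-0.0, 1.0, -0.001, 0.001]
contact_force: [0.7, -0.6, -3.5]
width: 0.0347
gripper_force: 71.6
```

apply_moves(
  steps=[0, 0, 0, 0, 0, 0, 0, 0, 0, 0, 0, 0, 0, 0, 0, 0, 0, 0, 0, 0, 0, 0, 0, 0],
  jaw=0,
)

```text
clock: 24.5
position: [0.5528, 0.3023, 0.0145]
ee_rot: [-0.0, 1.0, -0.0, 0.0]
contact_force: [-0.3, -0.8, -0.7]
width: 0.0855
gripper_force: 0.0
```

apply_moves(
  steps=[0, 0, 3.5, 0, 0, 0, 7, 0, 0, 0, 11, 0, -2, -3, 14, 0, -5, -6, 15, 0, -7, -9, 15, 0, -9, -12.5, 15, 0, -12, -16, 15, 0],
)

```text
clock: 25.17
position: [0.4355, 0.1441, 0.1649]
ee_rot: [0.0, 1.0, -0.0, 0.001]
contact_force: [0.3, -0.9, -0.1]
width: 0.0855
gripper_force: 0.0
```

apply_moves(
  steps=[-2, -3, 1, 0, -4, -6, 2, 0, -6, -9, 3, 0, -7, -11, 4, 0, -8, -13, 5, 0, -8, -13, 5, 0, -8, -13, 5, 0],
)

```text
clock: 25.75
position: [0.3557, 0.015, 0.2149]
ee_rot: [0.0, 1.0, -0.002, 0.001]
contact_force: [0.5, 0.7, 0.6]
width: 0.0856
gripper_force: 0.0
```

```bash
python3 - <<'E'
from h import *
for n in("top","side"):
    im=get_image(n)[:,:,::-1]; cv2.imwrite(f"pics/{n}9.png",im)
    if n=="top": a=cv2.resize(im[140:300,110:470],(800,356),interpolation=cv2.INTER_CUBIC)
    else: b=cv2.resize(im[150:370,200:420],(244*1,244),interpolation=cv2.INTER_CUBIC); b=cv2.resize(im[160:370,225:415],(217,240))
cv2.imwrite("pics/fin.png",np.vstack([a,cv2.resize(im[150:370,160:440],(800,629))[:240]]))
E
```

```text
(no output)
```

View pics/top9.png

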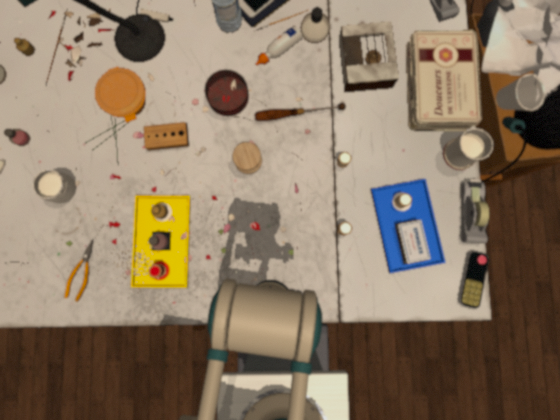

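View pics/side9.png

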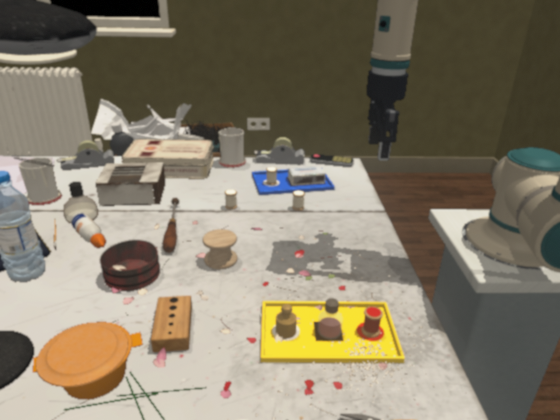

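In the top view all five stand on their pads: red (156,271), dye (159,240), weight (160,210), cream (402,202) and box (413,242). The bobbin is unmoved at (247,157), and the side view agrees. A quick numeric check, then I hand in.

```bash
python3 - <<'E'
from h import *
c=calibration('top')
im=cv2.imread('pics/top9.png'); h=cv2.cvtColor(im,cv2.COLOR_BGR2HSV)
def cen(x0,y0,x1,y1,m,z,t):
    k=max(cv2.findContours(m[y0:y1,x0:x1],0,2)[0],key=cv2.contourArea); (u,v),s,a=cv2.minAreaRect(k); p=onz(c,u+x0,v+y0,z)[:2]; print((u+x0,v+y0),s,a,((p-t)*1000).round(1))
cen(392,190,412,210,cv2.inRange(h,(0,0,190),(180,70,255)),.047,(.569,-.313))
cen(393,217,433,268,cv2.inRange(h,(0,0,120),(180,70,255)),.034,(.466,-.331))
for n,u,v,z,t in(("red",156,271,.047,(.405,.3035)),("dye",159,239,.07,(.4795,.303)),("wt",160,210,.061,(.5535,.302))): print(n,((onz(c,u,v,z)[:2]-t)*1000).round(1))
print(sign_off())
E
```

```text
(405.5, 202.0) (14.0, 9.0) 90.0 [-8.1  1.4]
(413.7331485748291, 241.32303428649902) (41.59841537475586, 24.268535614013672) 76.4295654296875 [-1.3  1.2]
red [-1.2 -2.5]
dye [  0.4 -14.4]
wt [ -2.6 -11.9]
the job is handed in; nothing more can be done
None
```

I placed all five things on their pads, left the bobbin where it stood, and handed in at about 26 s. I ran the final numeric check in the same script as the hand-in, so I couldn't act on what it showed. The red reel and box came within about 3 mm of their pad centres. The other three were rougher readings: cream about 8 mm off, weight about 12 mm and dye about 14 mm, right at the 14 mm limit. I think the dye and weight offsets come from reading their tops off the picture by eye, because the arm released both within 1 mm of target; no verdict was returned.

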